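Park the rolling vanity cart in its bay

ROBOT

A 6-joint arm with a two-finger parallel gripper is mounted at the origin on the work surface. World frame = base frame: x ahead of the robot, y to its left, z up, the work surface at z = 0. Lengths are in m, angles in degrees, forces in N, time in s.
With the tool pointing down it reaches from about 0.3 to 0.85 m from the base axis. Payload 4.2 kg.
Tool frame: the origin (TCP) lies midway between the tips of the shut fingers; the grasp point (between the pads) lies 19 mm behind it; z points along the fingers, x is the direction in which the jaws open and shut, and the axes are right-handed (so a half turn about z gives the same grasp; the last joint's range is limited). The gripper opens to 91 mm and grips with 3 to 60 N. Pads are 32 mm wide; open, the fingers measure 118 mm over their backs; the gripper's body (76 mm by 178 mm) begins 60 mm behind the grasp point.
Start: joints at [-74.313, 18.312, 89.639, -0, 72.044, -1.146], TCP at [0.167, -0.55, 0.214] pointing down, gripper open.
Joint ranges: [-177.97, 177.97], [-48.28, 115.42], [12.27, 149.76], [-77.06, 257.06], [2.81, 150.46], [-146.56, 146.56]. Speed limits (degrees/s): [147.25, 147.25, 180, 180, 180, 180].

INTERFACE

Orientations are given as [roll, pitch, yaw] about the fixed x, y, z axes, in that order (R = Rz(yaw) Ry(pitch) Rx(roll)).
In Python, from bench import arm gives the robot as it stands. The module is installed in compiled form; this text tells all that it offers. Calls block until the motion is done:
- arm.move_ptp(position, orientation): joint-space move of the TCP to a pose.
- arm.move_linear(position, rotation=None, velocity=0.15): straight line of the TCP; rotation=None keeps the orientation; velocity is the mean speed in m/s.
- arm.move_j(angles): joint-space move.
- arm.set_gripper(opening): finger opening in m; the grip force is fixed at half the most; returns when the fingers have stopped.
- arm.wait(seconds).
- arm.inverse_kinematics(position, orientation): joint angles nearest the present ones, or None.
- arm.read_state(): the state.
- arm.snapshot(name): name is "scene" or "top" or "wrist"; returns (picture, depth): 480x640x3 uint8, red, green, blue; 480x640 float32, m along the optical axis (not along the pixel's ray), 0 where there is no reading.
- arm.calibration(name): a dict with "intrinsics" (3x3 intrinsics, pixels), "k1" (the pictures are not rectified: a ray, as slopes to the right and down, at radius r is drawn at 1 + k1 r^2 times it, then the intrinsics apply), "eye" and "rotation" of the camera in the world. Camera axes: x right, y down, z forward; pixel columns grow to the right and rows downward; lengths in m; the calibration is good to about 2 mm. A picture is of the moment at which its call begins: read the wrist's pose just before it. calibration takes no time and is no camera call; for the wrist camera it gives the pose at the moment of the call.
A pose or a line that the arm cannot do raises arm.MotionError and nothing moves.
- arm.close_job(): hands the job in, once; it reports no verdict.
Trained networks look in the newest picture that a camera, given by its name, has taken for a name from the list of things; names that differ only in an ending like _2 or _b are one class to them, and where a whole thing is asked for, a point or a joint stands for the part that bears it (a point fixed in the world has none). Each returns a list of dicts, best first, with "score" (0 to 1); they miss things now and then, are a little off and sometimes report something else, mostly with a low value. They report only what shows in the picture. A call takes as long as a camera call.
- arm.boxes_of(camera, label): "position" ([column, row] in pixels, amid what is visible of it).
- arm.tip_of(camera, label): "position" ([column, row] in pixels: a listed point, or the origin of a listed thing).
The state is a dict: "clock": time; "joint_pos": joint angles; "joint_vel": joint speeds; "joint_torque": joint torques, N m; "position": TCP position; "orientation": TCP orientation; "force": force on the tool from outside, world axes, zero at the start; "ft_torque": the same for the moment, N m; "grip_width": finger opening in m.
Only numpy, scipy, OpenCV 4.12 (cv2) and the standard library are available. Lean on these libraries where they do the work, as an engineer would, in place of code of your own. Each camera call takes 0.05 s, during which the arm holds its last target.

TASK

Take the small white rolling cart by its gold push handle and roll it forward until both front castors trail straight, then steer it nose first into the steel parking bay and ease it over the low sill and against the red rubber buffer until it is fully home and stays there, the buffer still pressed, once you let go. Keep the wheels on the vanity, be gentle with the bay (never drive the buffer hard against its end), keep the blue dropper bottle standing on the cart, and leave everything else where it is.

Things in the scene. Friction and masses are not known exactly. Their poses are not given: they have to be found in the camera images.
- cart: White two-tier rolling cart, 0.7 to 1.0 kg with its load. Origin on the vanity under its middle; x forward (to the nose), y to its left, z up. Lower tray 200 (x) by 116 (y), z 30 to 54; upper tray 190 by 110, floor at z 84, rim top z 94. Four wheels of 24 diameter: the front two are swivel castors, the rear two do not swivel. It rolls on the flat at under 1 N
- cart_axle (a point): point on the vanity under the middle of the cart's rear axle (cart x -75): the rear wheels (y +-36) do not swivel, so this point can only roll along the cart's x and the cart turns about it; other movements scrub the tyres
- cart_handle (a point): middle of the gold push handle: a round bar 10 thick and 100 long across the cart (along y), at x -140, z 128 of the cart; 45 behind the upper tray, its two stays come forward and down from its ends; free from above
- cart_nose (a point): middle of the cart's front edge (cart x +100, z 36)
- castor_l (a joint): swivel of the left front castor, rad: 0 = trailing straight (wheel behind its pivot), positive = anticlockwise from above, free all round. Pivot at cart x +75, y +36, trail 10, so it swings straight within about 60 mm of straight forward rolling. Starts 50 to 145 degrees off
- castor_r (a joint): the same for the right front castor (pivot at cart x +75, y -36); starts at any angle within 145 degrees either way
- bay: Stainless parking bay fixed to the vanity. x = direction of entry, z up. The origin lies on the centre line, where the cart's origin parks if the stop unit is clamped in mid slot: the parked cart stands at y 0, pointing along x, at x between -28 and +28. It must never feel more than 10 N from the cart
- bay_mouth (a point): on the vanity at the middle of the bay's flared mouth (bay x -100). Two round side rails, 8 thick at z 42: inner faces at y +-93 here, narrowing to +-65 at bay x -55 and parallel from there to +178. They clear the cart by 7 each side. A pale lane mark lies between them
- bay_slot (a point): middle of the slots beside the rails (bay x +132, on the vanity) along which the stop unit - sill and buffer in one piece - is clamped, anywhere within 28 either way. Its setting is not reported: find it by feel. Sill: strip across the lane, 3.5 high, 20 degree ramp on the entry side, steep inner edge. Only the front castors cross it: climbing resists the push by about 2 to 4 N, then the push eases by 1.5 N or more as they drop in
- bay_buffer (a point): where the buffer's face is with the unit in mid slot (bay x +91.5, z 40): red rubber bar on springs, 0.8 N at first touch, then 0.2 N/mm. Castors reach the ramp's foot 22 before the parked place, the crest's inner edge 8.5 before it, as the nose meets the buffer. Let go too soon it rolls back out; parked it is pressed in 8.5 and holds the castors against the sill's inner edge; 1.5 further it is solid and the force leaps
- bottle: blue glass dropper bottle with black cap and rubber bulb, 34 diameter, 91 high, 0.09 kg, standing loose on the cart's upper tray; origin under its base, z up
- cream: small white cream jar with gold lid, 44 diameter, 34 high, loose on the upper tray beside the bottle; origin under its base
- jewelry_box: white plastic jewelry box with a hinged flip-top lid (shut), 100 by 150 by 79 high; origin under its middle; leave alone
- clip_stand: stainless hair clip stand, base 90 by 120, post with two crosswise tongues holding clips, 155 high, upper tongue 110 and lower 150 wide; origin under its middle; leave alone
- kabuki: kabuki brush with wooden handle standing on its handle, 48 diameter, 83 high; origin under its foot; leave alone
- lipstick: closed dark red lipstick standing, 20 diameter, 72 high; origin under its base; leave alone
- perfume: pink glass perfume bottle, 28 by 50 by 90 high; origin under its base; leave alone
- compact: round gold powder compact lying flat, 66 diameter, 14 high; origin under its middle; leave alone

How it is judged:
By the outcome, as a careful person would: the job done as asked, in the order asked, and still so for the second after the job is handed in, with the robot touching nothing.
It also fails if it takes over 72 s, if anything falls off the work surface, if the arm or the gripper's body presses on something with over 40 N, if the wrist force passes 120 N, or if a joint passes its speed limit or range.

## Working session

There is one attempt and no reset: what is moved stays moved. The work goes in short steps, each a Python script; the robot and the scene stay as the last script left them, time stands still between calls to the robot, and variables do not carry over. Pictures are saved under pics/ and viewed, and the job is handed in when it is done.

```bash
mkdir -p pics; ls; cat > h.py <<'E'
import numpy as np, cv2
from bench import arm
def snap(cam,fn=None):
    cal=arm.calibration(cam); p,d=arm.snapshot(cam)
    if fn: cv2.imwrite('pics/'+fn,p[:,:,::-1])
    return p,d,cal
def ray(cal,px):
    K=np.array(cal['intrinsics']);k1=cal['k1']
    u=np.array([(px[0]-K[0,2])/K[0,0],(px[1]-K[1,2])/K[1,1]])
    s=u.copy()
    for _ in range(30): s=u/(1+k1*(s@s))
    return np.array(cal['eye']),np.array(cal['rotation'])@np.array([s[0],s[1],1.])
def atz(cal,px,z):
    e,r=ray(cal,px); return e+r*(z-e[2])/r[2]
def proj(cal,P):
    K=np.array(cal['intrinsics']);c=np.array(cal['rotation']).T@(np.array(P)-np.array(cal['eye']))
    s=c[:2]/c[2]; s=s*(1+cal['k1']*(s@s)); return np.array([K[0,0]*s[0]+K[0,2],K[1,1]*s[1]+K[1,2]])
E
python3 - <<'E'
from h import *
for c in('scene','top','wrist'):
    p,d,cal=snap(c,c+'0.png'); print(c,np.round(cal['eye'],3),np.round(cal['rotation'],2).tolist(),cal['k1'],np.round(cal['intrinsics'],0).tolist())
    if c=='wrist': continue
    for l,z in (('cart',0),('cart_axle',0),('cart_handle',.128),('cart_nose',.036),('bay',0),('bay_mouth',0),('bay_slot',0),('bay_buffer',.04),('bottle',.084),('cream',.084),('castor_l',.012),('castor_r',.012),('jewelry_box',0),('clip_stand',0)):
        for r in arm.tip_of(c,l)[:2]:
            print(l,np.round(r['score'],2),np.round(r['position']),np.round(atz(cal,r['position'],z),3))
print(arm.read_state())
E
```

```text
pics
scene [1.433 0.206 0.729] [-125.89, -0.06, 101.86] -0.0747149092068729 [[523.0, 0.0, 329.0], [0.0, 523.0, 239.0], [0.0, 0.0, 1.0]]Traceback (most recent call last):
  File "<stdin>", line 7, in <module>
  File "h.py", line 14, in atz
    e,r=ray(cal,px); return e+r*(z-e[2])/r[2]
                                         ~^^^
IndexError: invalid index to scalar variable.
```

```bash
sed -i "s/cal=arm.calibration(cam); p/cal=dict(arm.calibration(cam)); cal['rotation']=Rot.from_euler('xyz',cal['rotation'],degrees=True).as_matrix(); p/; s/^from bench/from scipy.spatial.transform import Rotation as Rot\nfrom bench/" h.py
python3 - <<'E'
from h import *
for c in('scene','top','wrist'):
    p,d,cal=snap(c,c+'0.png'); print(c,np.round(cal['eye'],3),np.round(cal['rotation'],2).tolist(),cal['k1'],np.round(cal['intrinsics'],0).tolist())
    if c=='wrist': continue
    for l,z in (('cart',0),('cart_axle',0),('cart_handle',.128),('cart_nose',.036),('bay',0),('bay_mouth',0),('bay_slot',0),('bay_buffer',.04),('bottle',.084),('cream',.084),('castor_l',.012),('castor_r',.012),('jewelry_box',0),('clip_stand',0)):
        for r in arm.tip_of(c,l)[:2]:
            print(l,np.round(r['score'],2),np.round(r['position']),np.round(atz(cal,r['position'],z),3))
print(arm.read_state())
E
```

```text
scene [1.433 0.206 0.729] [[-0.21, 0.57, -0.79], [0.98, 0.12, -0.17], [0.0, -0.81, -0.59]] -0.0747149092068729 [[523.0, 0.0, 329.0], [0.0, 523.0, 239.0], [0.0, 0.0, 1.0]]
cart 0.57 [238. 246.] [ 0.52 -0.2   0.  ]
cart_axle 0.69 [211. 239.] [ 0.506 -0.274  0.   ]
cart_handle 0.87 [183. 188.] [ 0.495 -0.329  0.128]
cart_nose 0.9 [272. 243.] [ 0.537 -0.11   0.036]
bay 0.96 [445. 290.] [0.574 0.278 0.   ]
bay 0.35 [368. 346.] [0.764 0.141 0.   ]
bay_mouth 0.72 [396. 287.] [0.586 0.175 0.   ]
bay_slot 0.7 [505. 288.] [0.543 0.404 0.   ]
bay_buffer 0.84 [489. 272.] [0.546 0.362 0.04 ]
bottle 0.65 [245. 211.] [ 0.493 -0.184  0.084]
bottle 0.27 [256. 223.] [ 0.536 -0.145  0.084]
cream 0.61 [255. 221.] [ 0.528 -0.148  0.084]Traceback (most recent call last):
  File "<stdin>", line 6, in <module>
ValueError: it knows: bay, bay_buffer, bay_mouth, bay_slot, bottle, cart, cart_axle, cart_handle, cart_nose, clip_stand, compact, cream, jewelry_box, kabuki, lipstick, perfume
```

View pics/scene0.png

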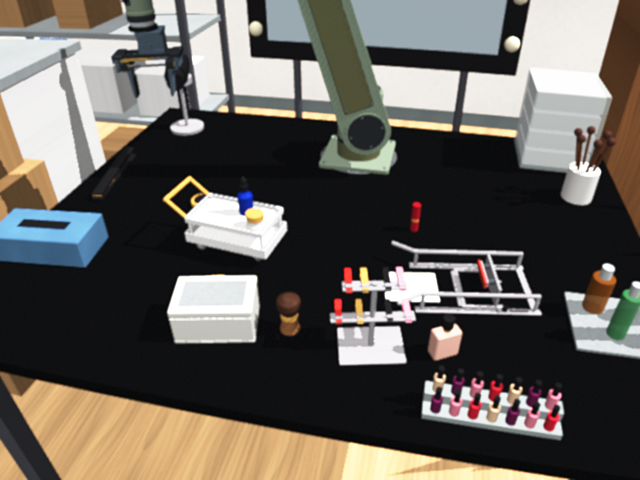

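```bash

python3 - <<'E'
from h import *
for c in('top','scene'):
    p,d,cal=snap(c,c+'1.png'); print(c,np.round(cal['eye'],3),np.round(cal['rotation'],2).tolist())
    for l,z in (('cart',0),('cart_axle',0),('cart_handle',.128),('cart_nose',.036),('bay',0),('bay_mouth',0),('bay_slot',0),('bay_buffer',.04),('bottle',.084),('cream',.084),('jewelry_box',0),('clip_stand',0),('kabuki',0),('lipstick',0),('perfume',0),('compact',0)):
        for r in arm.tip_of(c,l)[:2]:
            print(l,np.round(r['score'],2),np.round(r['position']),np.round(atz(cal,r['position'],z),3))
p,d,cal=snap('wrist','wrist1.png')
print(arm.read_state())
E
```

```text
top [0.33  0.017 1.286] [[0.01, -0.98, 0.2], [-1.0, -0.01, 0.0], [0.0, -0.2, -0.98]]
cart 0.96 [403. 278.] [ 0.516 -0.198  0.   ]
cart_axle 0.44 [332. 193.] [ 0.75  -0.007  0.   ]
cart_axle 0.18 [264. 250.] [0.587 0.175 0.   ]
cart_handle 0.73 [470. 278.] [ 0.498 -0.341  0.128]
cart_nose 0.73 [367. 268.] [ 0.537 -0.099  0.036]
bay 0.75 [234. 256.] [0.57  0.258 0.   ]
bay_mouth 0.74 [266. 252.] [0.581 0.17  0.   ]
bay_mouth 0.48 [400. 279.] [ 0.513 -0.189  0.   ]
bay_slot 0.84 [179. 259.] [0.56  0.407 0.   ]
bay_buffer 0.91 [194. 260.] [0.553 0.354 0.04 ]
bottle 0.57 [399. 282.] [ 0.494 -0.175  0.084]
cream 0.68 [386. 259.] [ 0.551 -0.141  0.084]
cream 0.61 [366. 267.] [ 0.53  -0.093  0.084]
jewelry_box 0.84 [379. 190.] [ 0.761 -0.137  0.   ]
clip_stand 0.77 [279. 189.] [0.761 0.139 0.   ]
kabuki 0.57 [334. 192.] [ 0.755 -0.012  0.   ]
lipstick 0.46 [252. 336.] [0.359 0.2   0.   ]
perfume 0.81 [229. 192.] [0.751 0.279 0.   ]
perfume 0.44 [402. 281.] [ 0.508 -0.195  0.   ]
compact 0.74 [462. 336.] [ 0.361 -0.352  0.   ]
compact 0.63 [401. 279.] [ 0.512 -0.193  0.   ]
scene [1.433 0.206
[... 1080 characters left out ...]
202.] [ 0.351 -0.352  0.   ]
{'clock': 2.4, 'joint_pos': array([-7.43137746e+01,  1.83120493e+01,  8.96387591e+01, -3.42610870e-03,
        7.20434582e+01, -1.14473453e+00]), 'joint_vel': array([ 0.02363044,  0.04408338,  0.17687969,  0.1644379 , -0.03517404,
       -0.03271771]), 'joint_torque': array([ 7.80087043e-05, -4.12346113e+01, -2.32227176e+01,  7.27960188e-02,
        3.77549697e-02, -3.04766266e-07]), 'position': array([ 0.16649032, -0.55039142,  0.21397606]), 'orientation': array([ 1.79996627e+02, -5.66705966e-03, -7.31679838e+01]), 'force': array([0.73041589, 0.18710808, 0.23612462]), 'ft_torque': array([-0.03969826, -0.01735477,  0.0054449 ]), 'grip_width': 0.09123431623129936}
```

View pics/top1.png

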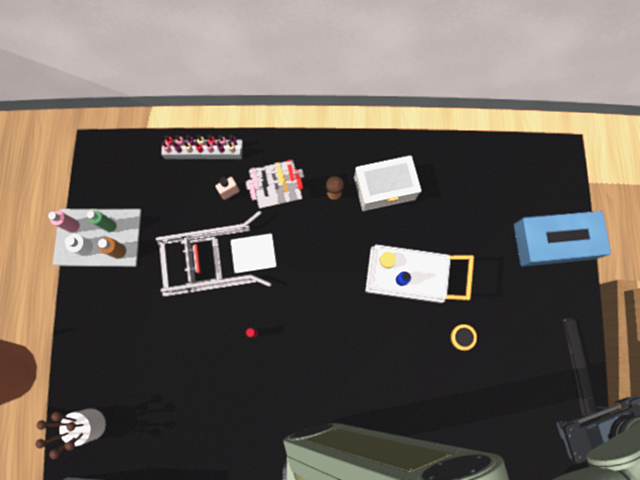

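View pics/wrist1.png

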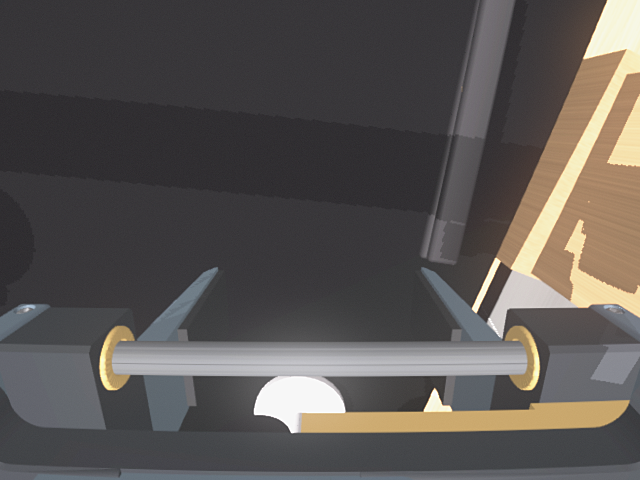

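```bash

python3 - <<'E'
import cv2
p=cv2.imread('pics/top1.png')
cv2.imwrite('pics/cbay.png',cv2.resize(p[200:310,140:290],None,fx=5,fy=5,interpolation=cv2.INTER_CUBIC))
cv2.imwrite('pics/ccart.png',cv2.resize(p[220:330,350:490],None,fx=5,fy=5,interpolation=cv2.INTER_CUBIC))
E
```

```text
(no output)
```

View pics/cbay.png

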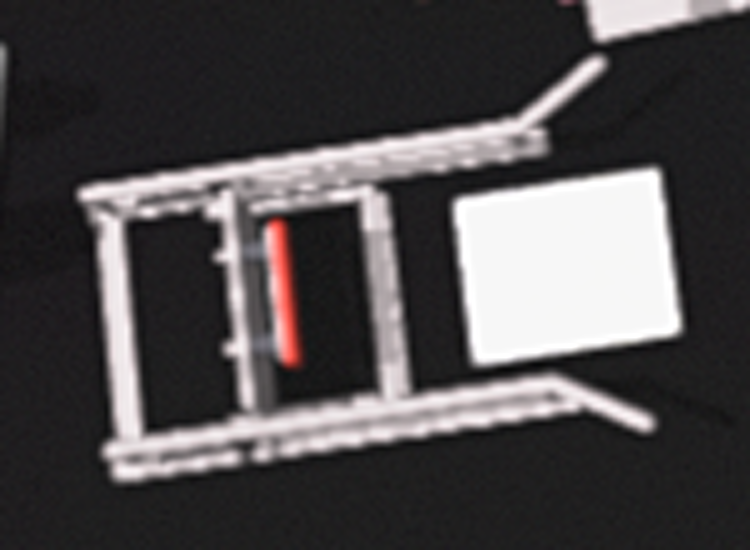

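View pics/ccart.png

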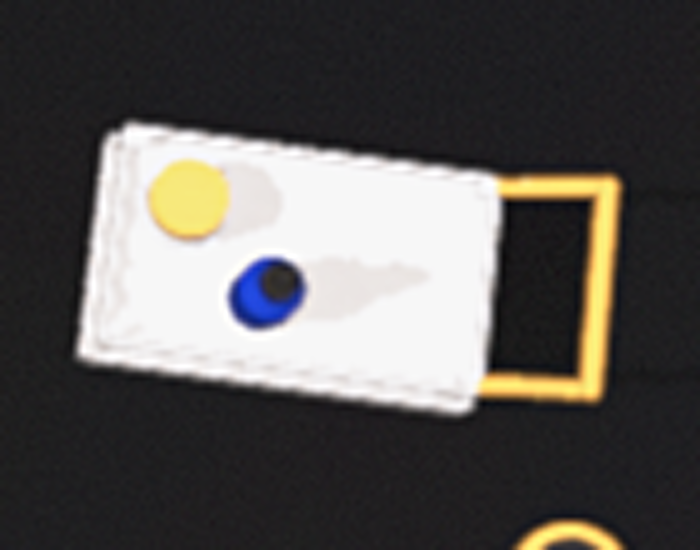

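```bash

python3 - <<'E'
from h import *
cal=dict(arm.calibration('top')); cal['rotation']=Rot.from_euler('xyz',cal['rotation'],degrees=True).as_matrix()
b=lambda x,y,z:atz(cal,(140+x/5-.4,200+y/5-.4),z)
c=lambda x,y,z:atz(cal,(350+x/5-.4,220+y/5-.4),z)
P=lambda n,v:print(n,np.round(v,4))
R0,R1=b(518,125,.044),b(80,192,.044); L0,L1=b(560,383,.044),b(108,450,.044)
for n,u,v in(('R',R0,R1),('L',L0,L1)): P(n,(u,v,np.linalg.norm(v-u),np.degrees(np.arctan2(*(v-u)[[1,0]]))))
m0=(R0+L0)/2; m1=(R1+L1)/2; t=(m1-m0)/np.linalg.norm(m1-m0); P('hdg',np.degrees(np.arctan2(t[1],t[0])))
P('m0,m1',(m0,m1)); P('origin from ends',(m0+t*.055,m1-t*.178))
n=np.array([-t[1],t[0],0]); P('gauge',((L0-R0)@n,(L1-R1)@n))
fl=[b(602,62,.044),b(652,425,.044)];P('flare',fl)
O=((m0+t*.055)+(m1-t*.178))/2
for nm,x,y,z in(('buf',285,225,.045),('buf',298,365,.045),('bufR',292,300,.045),('sill inner',372,290,.0035),('sill outer',398,290,.0),('slotend',222,290,0.03),('lane corner',658,168,0),('lane',682,330,0),('lane',455,200,0),('lane',478,362,0)):
    q=b(x,y,z)-O; P(nm,(q@t,q@n))
F=[c(127,125,.094),c(97,348,.094)];Rr=[c(498,175,.094),c(470,410,.094)]
P('tray',(F,Rr)); f=(F[0]+F[1])/2; r=(Rr[0]+Rr[1])/2; a=(f-r)/np.linalg.norm(f-r); P('len/hdg',(np.linalg.norm(f-r),np.degrees(np.arctan2(a[1],a[0])))); P('C',(f+r)/2)
H=(c(610,180,.130)+c(594,398,.130))/2; P('handle',H); P('C from handle',H+a*.14)
lf=(c(105,135,.054)+c(80,358,.054))/2; P('C from lower front',lf-a*.1)
P('bottle',c(282,282,.172)); P('cream',c(188,200,.118))
E
```

```text
Traceback (most recent call last):
ValueError: setting an array element with a sequence. The requested array has an inhomogeneous shape after 1 dimensions. The detected shape was (4,) + inhomogeneous part.
```

```bash
cat > m.py <<'E'
from h import *
cal=dict(arm.calibration('top')); cal['rotation']=Rot.from_euler('xyz',cal['rotation'],degrees=True).as_matrix()
b=lambda x,y,z:atz(cal,(140+x/5-.4,200+y/5-.4),z)
c=lambda x,y,z:atz(cal,(350+x/5-.4,220+y/5-.4),z)
P=lambda n,*v:print(n,*[np.round(q,4).tolist() for q in v])
R0,R1=b(518,125,.044),b(80,192,.044); L0,L1=b(560,383,.044),b(108,450,.044)
for n,u,v in(('R',R0,R1),('L',L0,L1)): P(n,u,v,np.linalg.norm(v-u),np.degrees(np.arctan2(*(v-u)[[1,0]])))
m0=(R0+L0)/2; m1=(R1+L1)/2; t=(m1-m0)/np.linalg.norm(m1-m0); P('hdg',np.degrees(np.arctan2(t[1],t[0])))
P('m0,m1',m0,m1); P('origin from ends',m0+t*.055,m1-t*.178)
n=np.array([-t[1],t[0],0]); P('gauge',((L0-R0)@n,(L1-R1)@n))
fl=[b(602,62,.044),b(652,425,.044)];P('flare',fl)
O=((m0+t*.055)+(m1-t*.178))/2
for nm,x,y,z in(('buf',285,225,.045),('buf',298,365,.045),('bufR',292,300,.045),('sill inner',372,290,.0035),('sill outer',398,290,.0),('slotend',222,290,0.03),('lane corner',658,168,0),('lane',682,330,0),('lane',455,200,0),('lane',478,362,0)):
    q=b(x,y,z)-O; P(nm,(q@t,q@n))
F=[c(127,125,.094),c(97,348,.094)];Rr=[c(498,175,.094),c(470,410,.094)]
P('tray',F,Rr); f=(F[0]+F[1])/2; r=(Rr[0]+Rr[1])/2; a=(f-r)/np.linalg.norm(f-r); P('len/hdg',(np.linalg.norm(f-r),np.degrees(np.arctan2(a[1],a[0])))); P('C',(f+r)/2)
H=(c(610,180,.130)+c(594,398,.130))/2; P('handle',H,c(610,180,.130),c(594,398,.130)); P('C from handle',H+a*.14)
lf=(c(105,135,.054)+c(80,358,.054))/2; P('C from lower front',lf-a*.1)
P('bottle',c(282,282,.172)); P('cream',c(188,200,.118))
E
python3 m.py
```

```text
R [0.6473, 0.2275, 0.044] [0.6093, 0.4603, 0.044] 0.2359 99.2811
L [0.5101, 0.2, 0.044] [0.4722, 0.4351, 0.044] 0.2381 99.1584
hdg 99.2194
m0,m1 [0.5787, 0.2137, 0.044] [0.5407, 0.4477, 0.044]
origin from ends [0.5699, 0.268, 0.044] [0.5693, 0.272, 0.044]
gauge [0.1398, 0.1393]
flare [[0.6821, 0.1842, 0.044], [0.4888, 0.1517, 0.044]]
buf [0.0737, -0.0348]
buf [0.0745, 0.0403]
bufR [0.0741, 0.0057]
sill inner [0.0399, -0.0023]
sill outer [0.0265, -0.0009]
slotend [0.1142, -0.0086]
lane corner [-0.1216, -0.0465]
lane [-0.1227, 0.0439]
lane [-0.0098, -0.0457]
lane [-0.0119, 0.0447]
tray [[0.5857, -0.1141, 0.094], [0.4732, -0.0979, 0.094]] [[0.5618, -0.301, 0.094], [0.4436, -0.2823, 0.094]]
len/hdg [0.1876, 81.7932]
C [0.5161, -0.1988, 0.094]
handle [0.4994, -0.3405, 0.13] [0.5528, -0.347, 0.13] [0.4461, -0.334, 0.13]
C from handle [0.5194, -0.2019, 0.13]
C from lower front [0.5166, -0.199, 0.054]
bottle [0.4952, -0.1767, 0.172]
cream [0.5434, -0.1408, 0.118]
```

```bash
cat > plan.py <<'E'
from h import *
from scipy.optimize import differential_evolution, minimize
from scipy.interpolate import PchipInterpolator
from scipy.spatial import cKDTree
O=np.array([.5696,.270]); H=np.radians(99.2)
t=np.array([np.cos(H),np.sin(H)]); n=np.array([-t[1],t[0]]); B=np.c_[t,n]  # world->bay: (p-O)@B
def cloud():
    pts=[]
    for cam in('top',):
        p,d,cal=snap(cam)
        v,u=np.mgrid[100:440:1,60:600:1]; v=v.ravel();u=u.ravel()
        K=np.array(cal['intrinsics']); dist=np.array([cal['k1'],0,0,0.])
        xy=cv2.undistortPoints(np.c_[u,v].astype(float)[:,None],K,dist)[:,0]  # standard model equals k1 r^2
        z=d[v,u]; ok=z>0
        W=(np.c_[xy,np.ones(len(xy))]*z[:,None])@np.array(cal['rotation']).T+np.array(cal['eye'])
        pts.append(W[ok])
    return np.vstack(pts)
if __name__=='__main__':
    W=cloud(); 
    m=(W[:,2]>.02)&(W[:,2]<.17)&(W[:,0]>.3)&(W[:,0]<.9)&(abs(W[:,1])<.5)
    W=W[m]; C=np.array([.517,-.2]); a=np.radians(82); A=np.array([np.cos(a),np.sin(a)]);N=np.array([-A[1],A[0]])
    q=W[:,:2]-C; W=W[~((abs(q@A+.025)<.16)&(abs(q@N)<.09))]
    b=(W[:,:2]-O)@B; W=W[~((b[:,0]>-.13)&(abs(b[:,1])<.125))]
    np.save('obs.npy',W)
    for nm,x,y,r in(('jb',.761,-.14,.12),('kab',.755,-.011,.05),('clip',.76,.14,.1),('perf',.755,.278,.05),('lip',.36,.2,.04)):
        s=W[np.hypot(W[:,0]-x,W[:,1]-y)<r]; print(nm,len(s),np.round(s.min(0),3) if len(s) else '',np.round(s.max(0),3) if len(s) else '')
E
python3 plan.py
```

```text
jb 2547 [ 0.7   -0.237  0.02 ] [ 0.829 -0.021  0.088]
kab 264 [ 0.729 -0.035  0.02 ] [0.774 0.01  0.086]
clip 1127 [0.71  0.073 0.021] [0.792 0.217 0.16 ]
perf 298 [0.731 0.25  0.02 ] [0.776 0.303 0.094]
lip 64 [0.359 0.185 0.025] [0.376 0.204 0.077]
```

```bash
cat > opt.py <<'E'
from plan import *
W=np.load('obs.npy'); b=(W[:,:2]-O)@B
b=b[(b[:,0]>-.65)&(b[:,0]<.2)]
rails=[]
for s in(1,-1):
    P=np.array([[-.100,s*.097],[-.055,s*.069],[.178,s*.069]])
    for p,q in zip(P[:-1],P[1:]):
        k=max(2,int(np.linalg.norm(q-p)/.003)); rails.append(p+(q-p)*np.linspace(0,1,k)[:,None])
R=np.vstack(rails)
S0=.065
ax0=(np.array([.517,-.2])-.075*np.array([np.cos(np.radians(82)),np.sin(np.radians(82))])-O)@B; ph0=np.radians(82-99.2)
ds=.0025
def path(v):
    L=v[0]; k=v[1:]   # heading knots over length L after S0, ends 0
    s=np.arange(0,S0+L+ds/2,ds)
    K=np.linspace(S0,S0+L,len(k)+2)
    f=PchipInterpolator(np.r_[K],np.r_[ph0,k,0])
    ph=np.where(s<=S0,ph0,f(np.clip(s,S0,S0+L)))
    pm=(ph[1:]+ph[:-1])/2
    xy=ax0+np.vstack([[0,0],np.cumsum(np.c_[np.cos(pm),np.sin(pm)]*ds,0)])
    return s,xy,ph
def sd(px,py,hx,hy):
    dx=abs(px)-hx;dy=abs(py)-hy
    return np.hypot(np.maximum(dx,0),np.maximum(dy,0))+np.minimum(np.maximum(dx,dy),0)
def clear(xy,ph,full=False):
    c,s=np.cos(ph),np.sin(ph); mr=1;mo=1;out=[]
    for i in range(0,len(ph),2):
        for Q,w in((R,0),(b,1)):
            d=Q-xy[i]; lx=d@[c[i],s[i]]-.075; ly=d@[-s[i],c[i]]
            m=sd(lx,ly,.1,.058).min()
            if w==0: mr=min(mr,m-.004)
            else: mo=min(mo,m)
    return mr,mo
def cost(v):
    s,xy,ph=path(v)
    e=xy[-1]; curv=np.abs(np.diff(ph)/ds); 
    mr,mo=clear(xy,ph)
    return 400*abs(e[1])*3+max(0,e[0]+.185)*300+ -min(mr,.007)*150*3-min(mo,.025)*60+ np.mean(np.diff(ph)**2/ds**2)*.01+max(0,curv.max()-18)*.05
if __name__=='__main__':
    print(ax0,np.degrees(ph0))
    r=differential_evolution(cost,[(.2,.34)]+[(-1.1,.2)]*5,maxiter=60,popsize=8,seed=1,workers=1,tol=1e-6)
    v=r.x; s,xy,ph=path(v); print(r.fun,v.round(3),xy[-1],clear(xy,ph),np.degrees(ph).min(),np.abs(np.diff(ph)/ds).max())
    np.save('v.npy',v)
    for i in range(0,len(s),6): print(s[i].round(3),xy[i].round(3),np.degrees(ph[i]).round(1))
E
time python3 opt.py
```

```text
[-0.52719017  0.14924563] -17.200000000000003
-4.07802716749645 [ 0.263 -0.649 -0.723 -0.738 -0.527 -0.316] [-2.43360954e-01  3.56942537e-05] (np.float64(0.007393464278435447), np.float64(0.020082719968971298)) -42.26547363445444 11.037412680631409
0.0 [-0.527  0.149] -17.2
0.015 [-0.513  0.145] -17.2
0.03 [-0.499  0.14 ] -17.2
0.045 [-0.484  0.136] -17.2
0.06 [-0.47   0.132] -17.2
0.075 [-0.456  0.127] -23.4
0.09 [-0.442  0.12 ] -31.3
0.105 [-0.43   0.111] -36.4
0.12 [-0.418  0.102] -38.8
0.135 [-0.407  0.092] -40.4
0.15 [-0.395  0.083] -41.3
0.165 [-0.384  0.073] -41.8
0.18 [-0.373  0.063] -42.1
0.195 [-0.362  0.053] -42.3
0.21 [-0.351  0.043] -40.3
0.225 [-0.339  0.033] -35.3
0.24 [-0.326  0.025] -30.2
0.255 [-0.313  0.018] -26.2
0.27 [-0.299  0.012] -22.3
0.285 [-0.285  0.007] -17.7
0.3 [-0.271  0.003] -12.2
0.315 [-0.256  0.001] -5.9
real	1m14.582s
user	1m15.422s
sys	0m0.076s
```

```bash

python3 - <<'E'
from h import *
arm.set_gripper(0.05)
arm.move_ptp([.4985,-.340,.24],[180,0,82-180])
print(arm.read_state()['joint_pos'].round(1),arm.read_state()['clock'])
p,d,cal=snap('wrist','wrist2.png')
for l,z in(('cart_handle',.128),('bottle',.084)):
    for r in arm.tip_of('wrist',l)[:2]: print(l,r['score'],np.round(r['position']),atz(cal,r['position'],z).round(4))
print(cal['eye'],cal['rotation'].round(2).tolist()); np.save('wd.npy',d)
st=arm.read_state(); print(st['position'],st['force'],st['clock'])
E
```

```text
[-35.5  20.1  83.2  -0.   76.7  62.6] 4.6917
cart_handle 0.59 [323. 234.] [ 0.4991 -0.3433  0.128 ]
bottle 0.84 [143. 248.] [ 0.4963 -0.1778  0.084 ]
[ 0.57953063 -0.35194975  0.4105849 ] [[-0.14, -0.95, -0.29], [-0.99, 0.13, 0.04], [-0.0, 0.29, -0.96]]
[ 0.49778823 -0.34088014  0.23996705] [-0.30587836 -0.46826308 -0.47909444] 4.8417
```

View pics/wrist2.png

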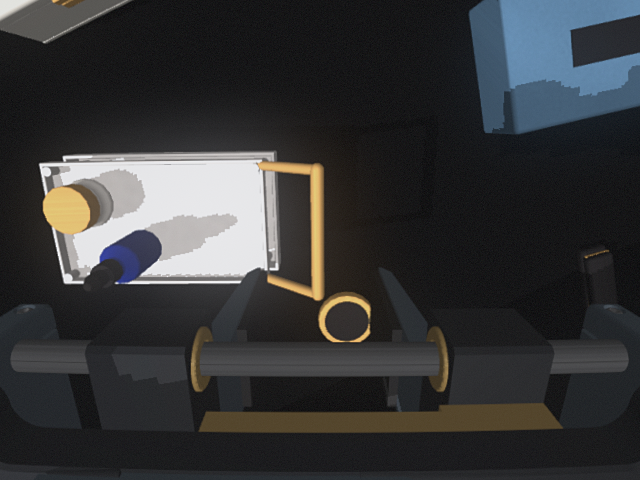

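```bash

python3 - <<'E'
from h import *
cal=dict(arm.calibration('wrist')); cal['rotation']=Rot.from_euler('xyz',cal['rotation'],degrees=True).as_matrix()
A=atz(cal,(318,166),.130);Bq=atz(cal,(318,298),.130);print(A,Bq,(A+Bq)/2,np.linalg.norm(A-Bq))
u=A-Bq;print(np.degrees(np.arctan2(u[1],u[0]))+90)
# tray rim edges z .094
a=np.array([[65,283],[265,283]]);p=[atz(cal,q,.094) for q in a];print(p,np.degrees(np.arctan2(*(p[0]-p[1])[[1,0]])))
a=np.array([[41,163],[262,163]]);p=[atz(cal,q,.094) for q in a];print(p,np.degrees(np.arctan2(*(p[0]-p[1])[[1,0]])))
d=np.load('wd.npy');print(d[232,312:324])
E
```

```text
[ 0.55129813 -0.34730309  0.13      ] [ 0.44707895 -0.33231657  0.13      ] [ 0.49918854 -0.33980983  0.13      ] 0.10529118135441325
81.81706987492986
[array([ 0.47681252, -0.10072888,  0.094     ]), array([ 0.4514915 , -0.28457184,  0.094     ])] 82.15789150118464
[array([ 0.58487208, -0.11629528,  0.094     ]), array([ 0.5566808 , -0.30151003,  0.094     ])] 81.34551746873304
[0.29101023 0.29018614 0.28892577 0.2889906  0.28941858 0.28844494
 0.2886474  0.28796217 0.2883298  0.28933242 0.29039398 0.29016873]
```

```bash

python3 - <<'E'
from h import *
arm.move_linear([.499,-.340,.109],Rot and [180,0,81.9-180],velocity=.08)
s=arm.read_state();print(s['position'],s['orientation'],s['force'].round(2),s['clock'])
arm.set_gripper(0.0)
s=arm.read_state();print(s['position'],s['force'].round(2),s['ft_torque'].round(2),s['grip_width'],s['clock'])
snap('scene','scene2.png');snap('top','top2.png')
E
```

```text
[ 0.49925739 -0.34018681  0.10952072] [-1.79946322e+02 -2.73738751e-02 -9.80988545e+01] [-0.62  0.03  0.63] 6.6333
[ 0.4988909  -0.33997966  0.10896466] [-0.58  0.33  0.68] [0.1  0.09 0.11] 0.00916033603002198 7.3333
```

```bash
python3 -c "
import cv2;p=cv2.imread('pics/scene2.png');cv2.imwrite('pics/s2.png',cv2.resize(p[100:300,120:340],None,fx=3,fy=3))"
```

```text
(no output)
```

View pics/s2.png

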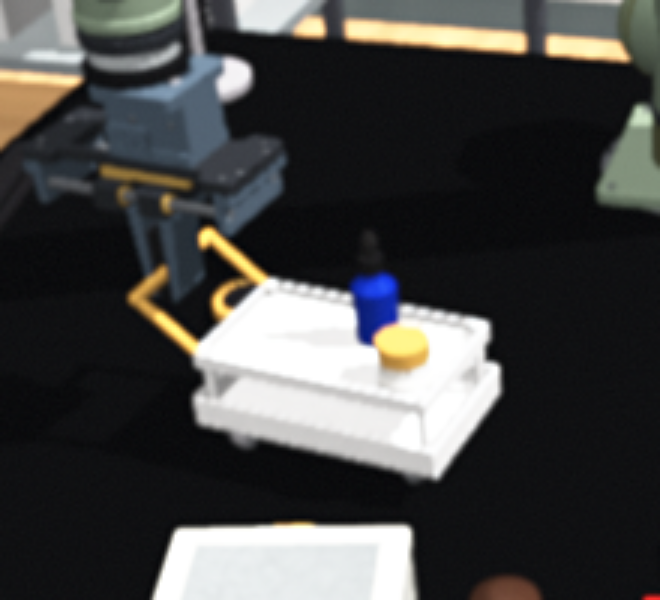

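```bash

python3 - <<'E'
from h import *
h=np.radians(81.9);a=np.array([np.cos(h),np.sin(h),0])
p0=np.array([.499,-.340,.109])
for s in(.02,.065):
    arm.move_linear(p0+a*s,[180,0,81.9-180],velocity=.05)
    q=arm.read_state();print(q['position'].round(4),q['orientation'].round(2),q['force'].round(2),q['ft_torque'].round(2),q['clock'])
p,d,cal=snap('top','top3.png');snap('scene','scene3.png')
cv2.imwrite('pics/t3.png',cv2.resize(p[200:320,300:500,::-1],None,fx=4,fy=4,interpolation=cv2.INTER_CUBIC))
E
cat > mk.py <<'E'
import opt
from opt import *
opt.ax0=(np.array([.499,-.340])+(.065)*np.array([np.cos(np.radians(81.9)),np.sin(np.radians(81.9))])-O)@B; opt.ph0=np.radians(81.9-99.2)
v=np.load('v.npy'); r=minimize(cost,v,method='Nelder-Mead',options=dict(maxfev=1500,xatol=1e-4,fatol=1e-4)); v=r.x
s,xy,ph=path(v); print(r.fun,v.round(3),xy[-1],clear(xy,ph),np.degrees(ph).min(),np.abs(np.diff(ph)/ds).max())
np.savez('path.npz',s=s,xy=xy,ph=ph)
E
time python3 mk.py
```

```text
[ 0.5018 -0.3195  0.109 ] [ 1.7998e+02  4.0000e-02 -9.8070e+01] [-1.34  0.83  1.16] [0.23 0.19 0.06] 7.9833
[ 0.5081 -0.2755  0.1089] [ 1.7998e+02  2.0000e-02 -9.8100e+01] [-1.58  0.37  1.05] [0.18 0.33 0.04] 9.0333
-4.150215780674349 [ 0.259 -0.641 -0.724 -0.725 -0.543 -0.326] [-2.46898063e-01  5.56384517e-08] (np.float64(0.009380541141864512), np.float64(0.020513970325663773)) -41.514565666522735 10.754378063412839
real	0m5.596s
user	0m6.080s
sys	0m0.112s
```

View pics/t3.png

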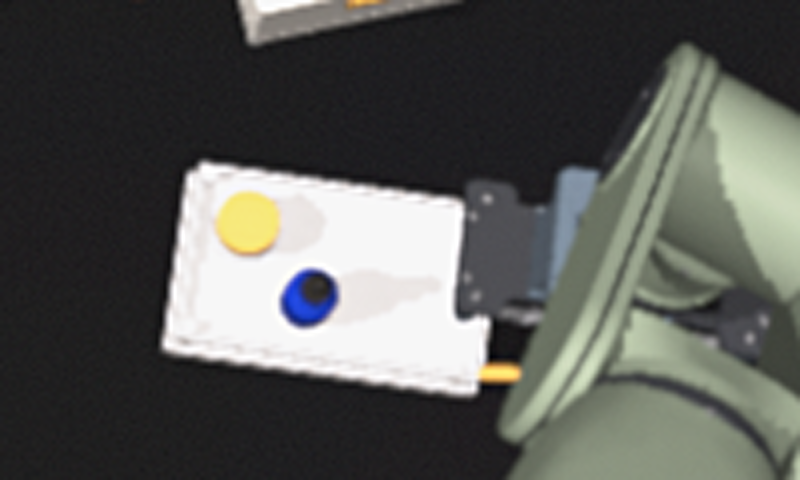

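```bash
cat > drv.py <<'E'
from plan import *
def hand(axbay,ph):
    h=H+ph; w=O+np.asarray(axbay)@B.T-.065*np.array([np.cos(h),np.sin(h)])
    return [w[0],w[1],.109],[180,0,np.degrees(h)-180]
E
python3 - <<'E'
from drv import *
z=np.load('path.npz');s,xy,ph=z['s'],z['xy'],z['ph']
i0=int(np.searchsorted(s,.065+1e-6)); idx=list(range(i0+3,len(s),4)); 
if idx[-1]!=len(s)-1: idx.append(len(s)-1)
for i in idx:
    P,r=hand(xy[i],ph[i]); arm.move_linear(P,r,velocity=.05)
    q=arm.read_state();f=q['force'];print(xy[i].round(3),np.degrees(ph[i]).round(1),f.round(1),q['ft_torque'].round(2),round(q['clock'],2))
    if np.hypot(f[0],f[1])>9: print('ABORT');break
p,d,cal=snap('top','top4.png');snap('scene','scene4.png')
cv2.imwrite('pics/t4.png',cv2.resize(p[180:320,140:420,::-1],None,fx=2.8,fy=2.8,interpolation=cv2.INTER_CUBIC))
E
```

```text
[-0.457  0.125] -23.3 [-1.4  0.6 -0.4] [0.13 0.28 0.01] 9.53
[-0.448  0.121] -28.6 [-0.4  0.8 -0.8] [0.1  0.19 0.09] 9.91
[-0.44   0.116] -33.0 [-0.1  1.   0.1] [0.18 0.2  0.06] 10.28
[-0.432  0.11 ] -36.1 [-0.2  0.4 -0.8] [0.1  0.09 0.01] 10.64
[-0.424  0.104] -37.9 [0.3 1.  0.3] [ 0.07 -0.01 -0.03] 11.0
[-0.416  0.098] -39.4 [-0.5  0.3  0.3] [ 0.08 -0.01 -0.08] 11.35
[-0.408  0.091] -40.6 [ 0.7 -0.3 -0.6] [ 0.03 -0.07 -0.13] 11.7
[-0.401  0.085] -41.3 [-0.3 -0.7  0.1] [ 0.03 -0.1  -0.15] 12.05
[-0.393  0.078] -41.5 [ 1.  -0.3 -1.2] [ 0.04 -0.15 -0.15] 12.4
[-0.386  0.071] -41.5 [ 1.8 -0.3 -0.9] [-0.01 -0.22 -0.16] 12.75
[-0.378  0.065] -41.5 [ 1.2 -0.9  0.5] [-0.   -0.2  -0.13] 13.1
[-0.371  0.058] -41.5 [ 0.6 -0.3  0.6] [-0.06 -0.26 -0.12] 13.45
[-0.363  0.051] -41.5 [ 1.5  0.1 -0.9] [-0.05 -0.27 -0.17] 13.8
[-0.356  0.045] -40.5 [ 0.9 -0.1  0.8] [-0.04 -0.25 -0.14] 14.15
[-0.348  0.039] -38.0 [ 1.1 -0.2 -0.3] [-0.08 -0.31 -0.14] 14.51
[-0.34   0.033] -34.9 [ 1.7 -0.4  1. ] [-0.08 -0.29 -0.07] 14.87
[-0.331  0.027] -31.8 [ 2.8  1.2 -0.1] [ 0.08 -0.27 -0.07] 15.22
[-0.323  0.022] -29.2 [ 1.2  0.2 -0.6] [-0.04 -0.22 -0.07] 15.58
[-0.314  0.017] -26.5 [1.5 0.4 0.1] [-0.02 -0.17 -0.07] 15.94
[-0.305  0.013] -23.7 [1.1 0.2 0.9] [ 0.02 -0.16 -0.09] 16.3
[-0.296  0.009] -20.6 [1.3 1.  0.4] [-0.01 -0.2  -0.08] 16.66
[-0.286  0.006] -17.2 [ 1.1 -0.7  0.4] [ 0.02 -0.24 -0.11] 17.02
[-0.277  0.003] -13.3 [ 1.2  0.7 -0.2] [ 0.04 -0.34 -0.11] 17.39
[-0.267  0.002] -9.0 [ 1.1  0.4 -0.4] [ 0.08 -0.27 -0.09] 17.77
[-0.257  0.   ] -4.4 [0.7 1.  0.5] [ 0.1  -0.23 -0.09] 18.14
[-0.247  0.   ] -0.0 [ 1.5  1.4 -0.2] [ 0.09 -0.21 -0.08] 18.52
```

View pics/t4.png

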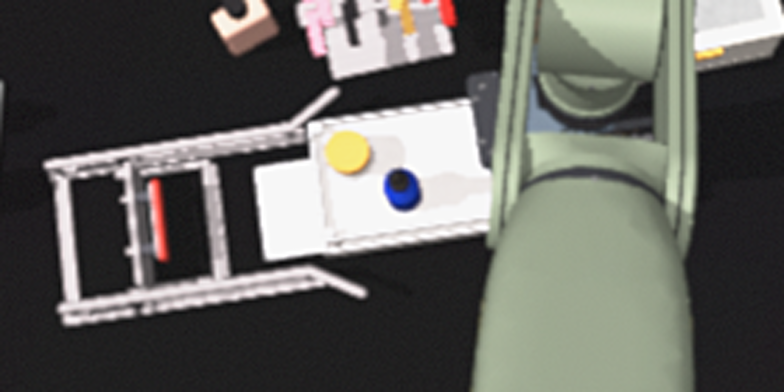

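View pics/scene4.png

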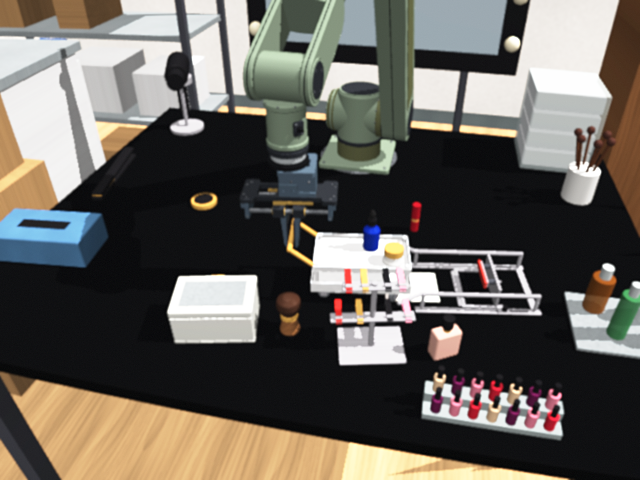

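```bash
python3 -c "
import cv2;p=cv2.imread('pics/top4.png');cv2.imwrite('pics/t4z.png',cv2.resize(p[200:290,200:320],None,fx=6,fy=6,interpolation=cv2.INTER_CUBIC))"
```

```text
(no output)
```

View pics/t4z.png

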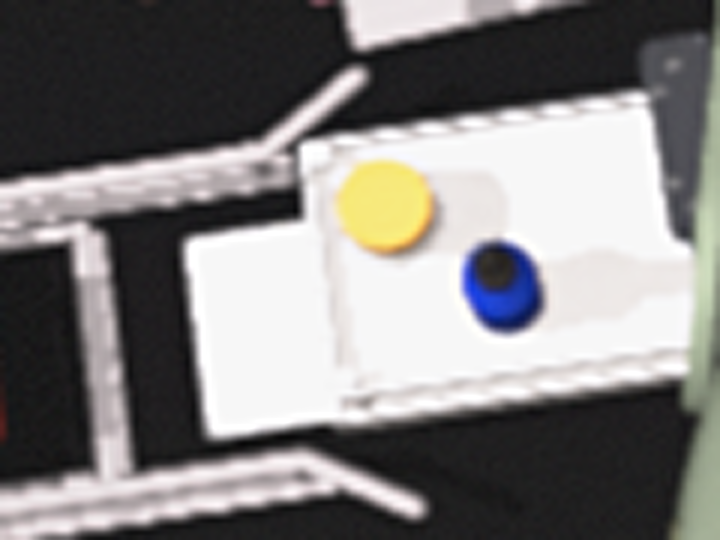

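```bash
python3 - <<'E'
from plan import *
cal=dict(arm.calibration('top')); cal['rotation']=Rot.from_euler('xyz',cal['rotation'],degrees=True).as_matrix()
g=lambda x,y,z:((atz(cal,(200+x/6-.42,200+y/6-.42),z)[:2]-O)@B).round(4)
for l in((303,143,.054),(337,428,.054),(340,425,.054),(690,372,.054),(318,140,.094),(645,95,.094),(345,405,.094),(690,352,.094),(270,143,.044),(310,460,.044),(0,190,.044),(0,510,.044)): print(l,g(*l))
# expected for cart at axle(-.247,0): nose corners (-.072,+-.058), tray front (-.077,+-.055)
for x,y,z in((-.072,-.058,.054),(-.072,.058,.054),(-.077,-.055,.094),(-.077,.055,.094),(-.2,-.055,.094),(-.2,.058,.054)):
    w=O+np.array([x,y])@B.T; q=proj(cal,[*w,z]); print((x,y,z),((q-200+.42)*6).round(0))
E
```

```text
(303, 143, 0.054) [-0.074  -0.0675]
(337, 428, 0.054) [-0.0731  0.0596]
(340, 425, 0.054) [-0.0745  0.0585]
(690, 372, 0.054) [-0.226   0.0583]
(318, 140, 0.094) [-0.0849 -0.0567]
(645, 95, 0.094) [-0.2243 -0.0551]
(345, 405, 0.094) [-0.082   0.0575]
(690, 352, 0.094) [-0.2267  0.057 ]
(270, 143, 0.044) [-0.0584 -0.0726]
(310, 460, 0.044) [-0.0586  0.0699]
(0, 190, 0.044) [ 0.0625 -0.0697]
(0, 510, 0.044) [0.077  0.0715]
(-0.072, -0.058, 0.054) [301. 165.]
(-0.072, 0.058, 0.054) [334. 425.]
(-0.077, -0.055, 0.094) [300. 147.]
(-0.077, 0.055, 0.094) [332. 401.]
(-0.2, -0.055, 0.094) [588. 104.]
(-0.2, 0.058, 0.054) [630. 380.]
```

```bash
cat >> drv.py <<'E'
def fb(k=5,dt=.02):
    F=[]
    for _ in range(k):
        arm.wait(dt); F.append(arm.read_state()['force'])
    F=np.mean(F,0); return np.array([-F[:2]@t,-F[:2]@n,F[2]])
def go(x,v,y=0,ph=0):
    P,r=hand([x,y],ph); arm.move_linear(P,r,velocity=v)
E
python3 - <<'E'
from drv import *
print(fb())
for x in(-.232,-.215,-.195,-.175,-.155,-.150,-.146):
    go(x,.05); f=fb(3); q=arm.read_state(); print(x,f.round(2),q['ft_torque'].round(2),round(q['clock'],2))
    if np.hypot(f[0],f[1])>5: print('ABORT');break
snap('top','top5.png')
E
```

```text
[-0.57870589  0.74521752 -0.12601021]
-0.232 [-0.52  1.6   0.39] [ 0.13 -0.2  -0.05] 19.2
-0.215 [-0.43  0.92  0.36] [ 0.05 -0.22 -0.04] 19.74
-0.195 [-0.58  0.91  0.16] [ 0.1  -0.21 -0.01] 20.34
-0.175 [-0.25  1.72  0.51] [ 0.09 -0.16 -0.02] 20.94
-0.155 [-0.49  0.68  0.15] [ 0.04 -0.17  0.  ] 21.54
-0.15 [-0.23  0.64  0.68] [ 0.07 -0.15  0.01] 21.84
-0.146 [-0.37  1.56  0.51] [ 0.07 -0.23  0.04] 22.14
```

```bash
python3 -c "
import cv2;p=cv2.imread('pics/top5.png');cv2.imwrite('pics/t5z.png',cv2.resize(p[200:300,150:280],None,fx=6,fy=6,interpolation=cv2.INTER_CUBIC))"
```

```text
(no output)
```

View pics/t5z.png

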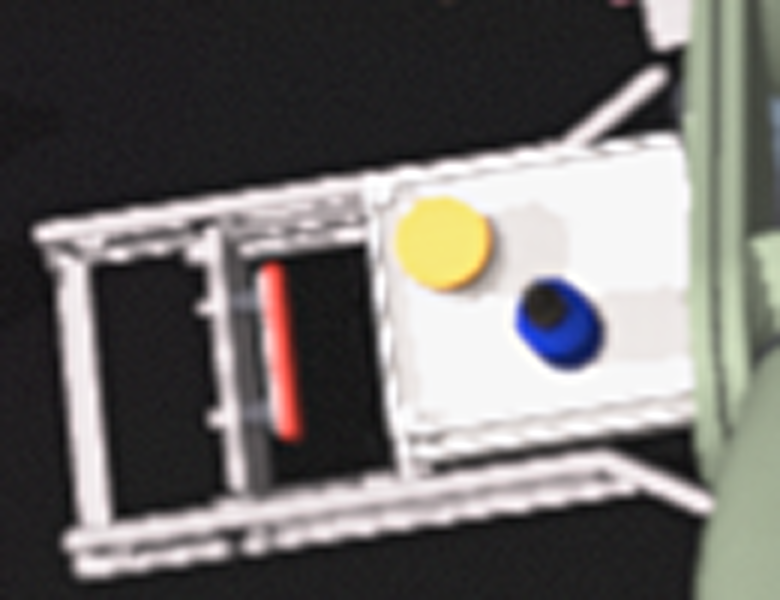

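```bash
python3 - <<'E'
from drv import *
for x in(-.134,-.126,-.122): go(x,.03)
base=np.mean([fb(4) for _ in range(3)],0);print('base',base.round(2))
np.save('base.npy',base)
x=-.122;peak=0
while x<-.090:
    x+=.001; go(x,.01); f=fb(4)-base; q=arm.read_state(); s=(q['position'][:2]-O)@t+.065
    peak=max(peak,f[0]); print(round(x,4),s.round(4),f.round(2),round(q['clock'],2))
    if abs(f[0])>5.5 or abs(f[1])>5: print('ABORT');break
    if peak>1.7 and f[0]<peak-1.5: print('DROP');break
E
```

```text
base [-0.55  0.94 -0.08]
-0.121 -0.1211 [0.48 0.29 0.41] 23.96
-0.12 -0.1199 [ 0.97 -0.24  0.14] 24.27
-0.119 -0.1189 [ 0.84 -0.36 -0.2 ] 24.59
-0.118 -0.1179 [ 0.47  0.48 -0.49] 24.91
-0.117 -0.1169 [ 0.33  0.35 -0.08] 25.23
-0.116 -0.1159 [ 0.6  -0.33 -0.07] 25.54
-0.115 -0.1149 [ 0.06 -0.53  0.  ] 25.86
-0.114 -0.1141 [1.61 0.19 0.29] 26.18
-0.113 -0.1134 [3.81 0.13 0.04] 26.49
-0.112 -0.1121 [ 3.62 -0.57 -0.19] 26.81
-0.111 -0.1109 [ 3.57 -0.73 -1.1 ] 27.12
-0.11 -0.1098 [ 3.36 -0.89 -1.52] 27.44
-0.109 -0.1089 [ 3.1  -1.01 -1.39] 27.76
-0.108 -0.1078 [ 2.78 -0.63 -1.2 ] 28.07
-0.107 -0.1067 [ 2.34 -0.44 -2.03] 28.39
-0.106 -0.1057 [ 1.16 -0.46 -2.44] 28.71
DROP
```

```bash
python3 - <<'E'
from drv import *
base=np.load('base.npy')
x=-.106
while x<-.0945:
    x+=.001 if x<-.1005 else .0005; go(x,.01); f=fb(5)-base; q=arm.read_state(); s=(q['position'][:2]-O)@t+.065
    print(round(x,4),s.round(4),f.round(2),round(q['clock'],2))
    if abs(f[0])>5. or abs(f[1])>5: print('ABORT');break
E
```

```text
-0.105 -0.1048 [ 1.04 -1.09 -2.32] 29.04
-0.104 -0.1038 [ 0.77 -1.22 -2.76] 29.38
-0.103 -0.1028 [ 0.58 -1.07 -2.54] 29.71
-0.102 -0.1019 [ 0.25 -0.92 -2.94] 30.04
-0.101 -0.101 [ 0.42 -1.15 -3.03] 30.38
-0.1 -0.1 [ 0.92 -0.71 -2.81] 30.71
-0.0995 -0.0995 [ 1.16 -0.9  -2.65] 31.04
-0.099 -0.0989 [ 0.6  -0.92 -2.85] 31.38
-0.0985 -0.0985 [ 0.4  -0.96 -3.43] 31.71
-0.098 -0.098 [ 0.27 -0.54 -2.42] 32.04
-0.0975 -0.0974 [ 0.58 -1.17 -3.23] 32.38
-0.097 -0.0969 [-0.09 -0.86 -3.06] 32.71
-0.0965 -0.0964 [ 0.29 -0.75 -3.11] 33.04
-0.096 -0.0959 [-0.18 -0.98 -3.14] 33.38
-0.0955 -0.0954 [-0.33 -0.94 -3.58] 33.71
-0.095 -0.0949 [-0.51 -1.14 -3.57] 34.04
-0.0945 -0.0945 [-0.5  -0.45 -3.57] 34.38
```

```bash
python3 - <<'E'
from drv import *
base=np.load('base.npy')
q=arm.read_state();print(q['position'],q['orientation'],q['ft_torque'])
for dz in(.0005,.001,.0015):
    P,r=hand([-.0945,0],0);P[2]-=dz; arm.move_linear(P,r,velocity=.01)
    f=fb(5)-base; q=arm.read_state(); print(dz,q['position'][2].round(5),f.round(2),q['ft_torque'].round(2),round(q['clock'],2))
    if f[2]>-.7: break
E
```

```text
[0.5950845 0.1125996 0.1089982] [ 1.79999526e+02  3.23006491e-03 -8.07981084e+01] [ 0.0337833  -0.01619072  0.03791296]
0.0005 0.10856 [ 0.01 -0.38 -2.72] [0.11 0.02 0.04] 34.71
0.001 0.10835 [ 0.11 -1.38 -0.44] [0.04 0.04 0.02] 35.04
```

```bash
python3 - <<'E'
from drv import *
base=np.load('base.npy')
x=-.0945
while x<-.0905:
    x+=.0005; P,r=hand([x,0],0);P[2]-=.0009; arm.move_linear(P,r,velocity=.005)
    f=fb(8)-base; q=arm.read_state(); s=(q['position'][:2]-O)@t+.065
    print(round(x,4),s.round(4),f.round(2),q['ft_torque'].round(2),round(q['clock'],2))
    if f[0]>3.2 or abs(f[1])>5: print('STOP');break
E
```

```text
-0.094 -0.0941 [ 0.59 -0.87  1.02] [-0.08  0.05  0.02] 35.42
-0.0935 -0.0936 [ 1.16 -1.08  2.8 ] [-0.09  0.03  0.07] 35.81
-0.093 -0.0931 [ 1.47 -1.09  5.3 ] [-0.24  0.02  0.01] 36.19
-0.0925 -0.0926 [ 1.95 -1.23  5.73] [-0.31 -0.    0.06] 36.58
-0.092 -0.0922 [ 1.99 -1.1   6.28] [-0.41  0.02  0.08] 36.96
-0.0915 -0.0918 [ 2.48 -1.51  6.39] [-0.37  0.01  0.07] 37.34
-0.091 -0.0914 [ 2.56 -1.13  6.1 ] [-0.53 -0.01  0.07] 37.73
-0.0905 -0.0911 [ 3.28 -1.21  6.77] [-0.52  0.02  0.03] 38.11
STOP
```

```bash
python3 - <<'E'
from drv import *
base=np.load('base.npy')
for dz in(.0005,.0002,0):
    P,r=hand([-.0912,0],0);P[2]-=dz; arm.move_linear(P,r,velocity=.005)
    f=fb(8)-base; q=arm.read_state(); s=(q['position'][:2]-O)@t+.065
    print(dz,s.round(4),q['position'][2].round(4),f.round(2),q['ft_torque'].round(2),round(q['clock'],2))
E
```

```text
0.0005 -0.0915 0.1087 [ 2.56 -0.94  5.57] [-0.42 -0.07 -0.01] 38.55
0.0002 -0.0914 0.1088 [ 3.33 -0.27  3.98] [-0.57 -0.22  0.07] 38.93
0 -0.0913 0.1089 [3.11 0.24 2.91] [-0.47 -0.29  0.07] 39.32
```

```bash
python3 - <<'E'
from drv import *
base=np.load('base.npy')
for x,dz in((-.0912,.0004),(-.0912,.0008),(-.0909,.0008),(-.0912,.0008),(-.0915,.0008),(-.0918,.0008),(-.0921,.0008),(-.0924,.0008),(-.0927,.0008)):
    P,r=hand([x,0],0);P[2]+=dz; arm.move_linear(P,r,velocity=.005)
    f=fb(8)-base; q=arm.read_state(); s=(q['position'][:2]-O)@t+.065
    print(x,dz,s.round(5),q['position'][2].round(4),f.round(2),q['ft_torque'].round(2),round(q['clock'],2))
    if f[0]<0.2 or f[0]>4.5: break
E
```

```text
-0.0912 0.0004 -0.09115 0.109 [ 2.31  0.75 -0.21] [-0.37 -0.39 -0.02] 39.7
-0.0912 0.0008 -0.09106 0.1093 [ 2.12 -0.7  -2.78] [-0.35 -0.14 -0.04] 40.08
-0.0909 0.0008 -0.09086 0.1097 [ 1.87 -0.69 -2.67] [-0.3  -0.11 -0.01] 40.47
-0.0912 0.0008 -0.09109 0.1097 [ 1.02 -0.84 -3.  ] [-0.18 -0.13  0.03] 40.85
-0.0915 0.0008 -0.09132 0.1097 [ 0.4  -0.31 -3.35] [-0.04 -0.02  0.  ] 41.23
-0.0918 0.0008 -0.09157 0.1097 [-1.11 -0.77 -3.85] [ 0.18 -0.05  0.12] 41.62
```

```bash
python3 - <<'E'
from drv import *
base=np.load('base.npy')
for x,dz in((-.0912,.0004),(-.0909,.0004),(-.0906,.0004),(-.0904,.0004),(-.0902,.0004)):
    P,r=hand([x,0],0);P[2]+=dz; arm.move_linear(P,r,velocity=.004)
    f=fb(10)-base; q=arm.read_state(); s=(q['position'][:2]-O)@t+.065
    print(x,dz,s.round(5),q['position'][2].round(4),f.round(2),q['ft_torque'].round(2),round(q['clock'],2))
    if f[0]>4: break
E
```

```text
-0.0912 0.0004 -0.09142 0.1095 [ 0.86 -0.47 -3.38] [-0.14 -0.04  0.07] 42.12
-0.0909 0.0004 -0.09111 0.1095 [ 2.28 -0.28 -2.73] [-0.37 -0.07  0.04] 42.53
-0.0906 0.0004 -0.09074 0.1095 [ 3.32 -0.87 -2.19] [-0.55 -0.08  0.06] 42.95
-0.0904 0.0004 -0.09043 0.1094 [ 3.46 -0.63 -1.73] [-0.54 -0.15  0.01] 43.37
-0.0902 0.0004 -0.0902 0.1094 [ 3.15 -0.69 -1.72] [-0.6  -0.07  0.05] 43.78
```

```bash
python3 - <<'E'
from drv import *
P,r=hand([-.0902,0],0);P[2]+=.0002; arm.move_linear(P,r,velocity=.004)
print((fb(8)-np.load('base.npy')).round(2))
arm.set_gripper(.045)
q=arm.read_state();print(q['grip_width'],q['force'].round(2),q['clock'])
snap('top','top6.png')
P[2]=.25; arm.move_linear(P,r,velocity=.12)
q=arm.read_state();print(q['force'].round(2),q['clock'])
p,d,cal=snap('wrist','wrist7.png')
for rr in arm.tip_of('wrist','cart_handle')[:1]: w=atz(cal,rr['position'],.128);print(rr['score'],w,(w[:2]-O)@B+[.14,0])
arm.move_ptp([.40,-.10,.30],[180,0,-80.8])
p,d,cal=snap('top','top7.png');snap('scene','scene7.png');print(arm.read_state()['clock'])
cv2.imwrite('pics/t7.png',cv2.resize(p[190:300,150:310,::-1],None,fx=5,fy=5,interpolation=cv2.INTER_CUBIC))
E
```

```text
[ 3.33 -0.92 -1.69]
0.045025394969444625 [-0.45  0.17 -0.15] 44.875
[-0.19  0.23  0.65] 46.25
0.92 [0.59520404 0.11444015 0.128     ] [-0.01765237 -0.00040358]
47.5833
```

View pics/t7.png

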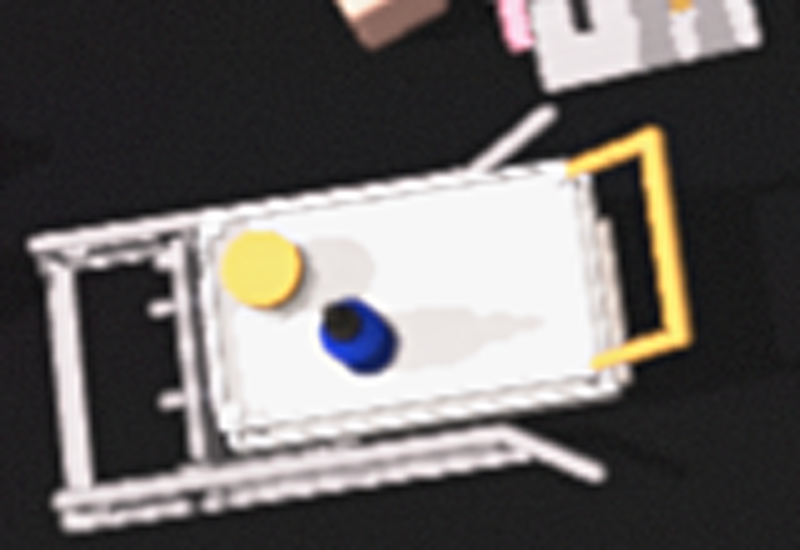

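View pics/scene7.png

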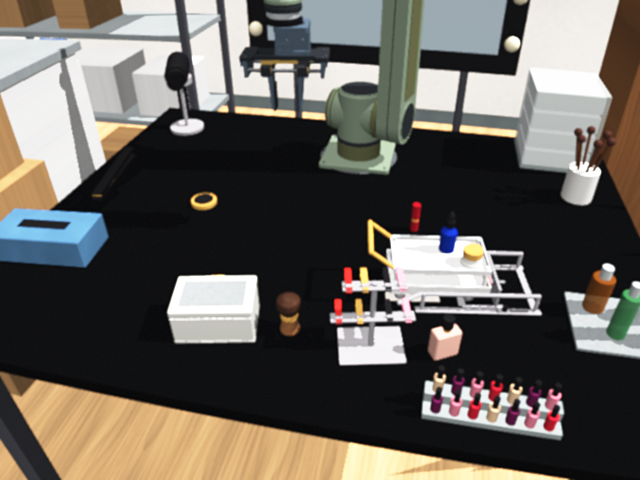

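View pics/wrist7.png

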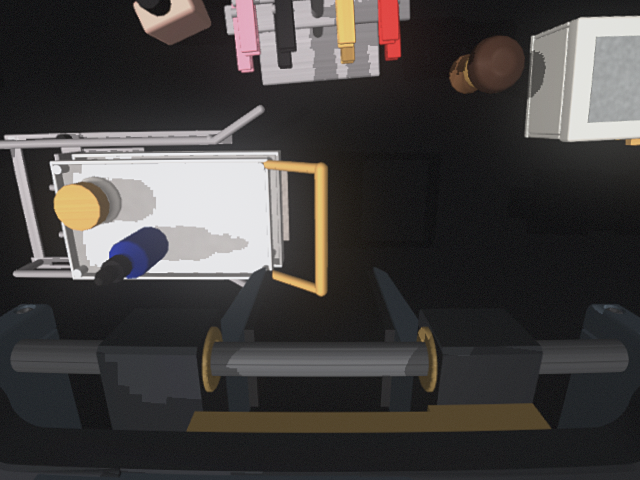

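```bash
python3 - <<'E'
from drv import *
arm.wait(1.0)
p,d,cal=snap('top','top8.png')
o=cv2.imread('pics/top7.png')[:,:,::-1]
a=cv2.cvtColor(np.ascontiguousarray(o[190:300,150:310]),cv2.COLOR_RGB2GRAY).astype(np.float32);b=cv2.cvtColor(np.ascontiguousarray(p[190:300,150:310]),cv2.COLOR_RGB2GRAY).astype(np.float32)
print(np.abs(a-b).mean(),cv2.phaseCorrelate(a[30:100,90:150].copy(),b[30:100,90:150].copy()))
# bar location
g=lambda x,y,z:((atz(cal,(150+x/5-.4,190+y/5-.4),z)[:2]-O)@B).round(4)
print('handle ends',g(655,130,.13),g(682,342,.13),'lower rear edge',g(625,375,.054))
for l,z in(('cart',0),('bottle',.084),('kabuki',0),('clip_stand',0),('lipstick',0)):
    for r in arm.tip_of('top',l)[:1]: print(l,r['score'],atz(cal,r['position'],z).round(3))
print(arm.read_state()['clock'])
E
```

```text
1.0885227 ((0.02434913148911022, -0.0070297356689152934), 1.0057775967650944)
handle ends [-0.1594 -0.0545] [-0.1581  0.0526] lower rear edge [-0.1232  0.0506]
cart 0.96 [0.576 0.248 0.   ]
kabuki 0.77 [ 0.749 -0.02   0.   ]
clip_stand 0.7 [0.766 0.146 0.   ]
lipstick 0.49 [0.372 0.201 0.   ]
48.8833
```

```bash
python3 - <<'E'
from drv import *
cal=dict(arm.calibration('top')); cal['rotation']=Rot.from_euler('xyz',cal['rotation'],degrees=True).as_matrix()
a=cv2.imread('pics/top6.png',0).astype(np.float32);b=cv2.imread('pics/top8.png',0).astype(np.float32)
for (r0,r1,c0,c1) in((232,256,192,212),(245,270,210,235),(230,284,190,222),(270,300,160,190)):
    w=cv2.createHanningWindow((c1-c0,r1-r0),cv2.CV_32F)
    print(cv2.phaseCorrelate(a[r0:r1,c0:c1].copy(),b[r0:r1,c0:c1].copy(),w))
T=np.hstack([a[200:300,150:310],b[200:300,150:310]]);cv2.imwrite('pics/cmp.png',cv2.resize(T.astype(np.uint8),None,fx=2.5,fy=2.5))
E
```

```text
((-0.017654630272998517, 0.021866937954492016), 1.0035483186443648)
((0.42528646447677865, 0.5290264513461409), 0.97496597366333)
((-0.06514531814097779, -0.004041427655291585), 1.0018512385862846)
((0.04425824997005812, -0.08613051312488196), 0.9788741653495364)
```

View pics/cmp.png

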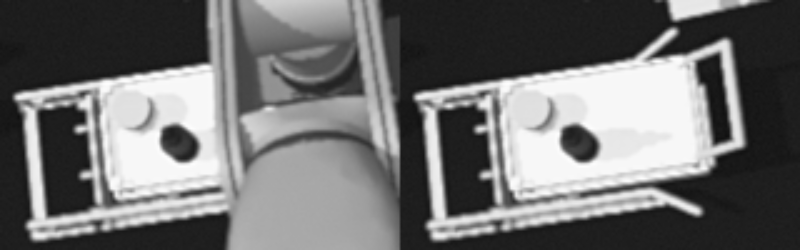

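```bash
python3 -c "
from bench import arm
print(arm.read_state()['clock']); arm.close_job()"
```

```text
48.8833
the job is handed in; nothing more can be done
```

I rolled the cart straight forward 65 mm by its handle, steered it into the bay in an S-curve, and pushed it over the sill onto the buffer. I then let go, backed the arm away and handed the job in at 48.9 s of the 72 s allowed.

**By feel**
- The sill climb peaked at 3.8 N and then eased off.
- Past the sill the push levelled out at about 3.3 N. I let go there, about 0.6 mm past where the sill catches the castors. The forward push stayed below 4 N from the sill on.

**After letting go**
- The pictures show no further movement between opening the fingers, lifting away and a second's wait, and the bottle is still standing.
- The buffer is hidden under the cart, so I judge it pressed only from these forces and from the cart not rolling back.
- The position estimates differ by about 2 mm: –15.8 mm by feel, and –17.7 and about –18 mm from the pictures. That is within the camera's accuracy.

**Not clean**
- **Rear wheels:** I held the handle at a fixed height while the castors climbed. The rear wheels were probably lifted by under about 1 mm until I lowered the handle. For a short stretch after that I pressed the handle down with up to about 6.8 N, then corrected it.
- **Castors:** I did not see them directly. I inferred they trailed straight from the length of the straight roll.
- **Other objects:** the last network check covered only the kabuki, clip stand and lipstick, and put them within about 13 mm of the first readings. Nothing looks moved in the pictures. The bottle was not found in that check; I confirmed it by eye.

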